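Sort the brass drawer pulls by length

ROBOT

A 6-joint arm with a two-finger parallel gripper is mounted at the origin on the work surface. World frame = base frame: x ahead of the robot, y to its left, z up, the work surface at z = 0. Lengths are in m, angles in rad, forces in N, time in s.
With the tool pointing down it reaches from about 0.3 to 0.775 m from the base axis. Payload 14.6 kg.
Tool frame: the origin (TCP) lies midway between the tips of the shut fingers; the grasp point (between the pads) lies 19 mm behind it (r.grip_point_offset is the distance from the TCP to the grasp point, in m); z points along the fingers, y is the direction in which the jaws open and shut (so a half turn about z gives the same grasp; the last joint's range is limited). The gripper opens to 85 mm and grips with 20 to 120 N. Pads are 22 mm wide; open, the fingers measure 114 mm over their backs; the gripper's body (76 mm by 85 mm) begins 54 mm behind the grasp point. The pads swing forward as they close: fully open they stand 13 mm farther back than shut.
Start: joints at [1.127, 0.3, 1.521, -0, 1.321, -0.067], TCP at [0.202, 0.511, 0.231] pointing down, gripper open.
Joint ranges: [-3.03, 3.03], [-0.79, 2.21], [0.23, 2.52], [-1.04, 4.18], [0, 3.07], [-2.55, 2.55]. Speed limits (rad/s): [2.22, 2.22, 2.57, 3.14, 3.14, 3.14].

INTERFACE

Orientations are given as a unit quaternion [x, y, z, w].
In Python, from cell import r gives the robot as it stands. The module is installed in compiled form; this text tells all that it offers.
- The arm moves only by the shell command python3 -m inch 'ROWS' [OPENING] [FORCE]. ROWS is text: rows parted by semicolons, each of 6 numbers parted by spaces: the shift along the tool's x, y, z in cm, then the turn, a rotation vector about the tool's x, y, z in rad. A call has 1 to 12 rows; each row is the pose to reach, as a shift and turn from the pose commanded when the call began, along the tool's axes at that moment; what a row does not reach only later rows make up. A row lasts 1/10 s, in which the tool goes at most 50 mm and 8.59 degrees, less where a joint would pass 70% of its speed; a pose out of reach is approached as far as the arm can. A call with a gripper value outside its range is refused whole. OPENING is the finger opening in cm, from 0 to 8.54, set as the call begins (- or left out, the last holds). The fingers move at their own pace and stop on an object; FORCE is the grip in N (left out, the last holds). Time passes only in rows, so rows that repeat a pose let the fingers close. It gives the time, the measured TCP pose, the force and the opening at its end, in the units of the state.
- r.get_obs(): the state, without advancing time (a new reading comes with each control period).
- r.snapshot(name): name is "scene" or "top" or "wrist"; returns a dict with "frame" (400x640x3 uint8, red, green, blue), "camera_matrix" (3x3 intrinsics, pixels), "rvec" (rotation vector, rad) and "tvec" (3), from world to camera coordinates, as OpenCV has them; the wrist camera has in their place "tool_from_camera" (4x4, takes a point from camera to tool coordinates, whose origin is the TCP and whose axes are the flange's). Camera axes: x right, y down, z forward; pixel columns grow to the right and rows downward; lengths in m; the calibration is good to about 2 mm. The wrist camera is an equidistant fisheye: a pixel r from the principal point sees the ray r / f radians off the axis. A picture is of the moment at which its call begins: read the wrist's pose just before it. There is no depth.
- r.hand_in(): hands the job in, once; it reports no verdict.
The state is a dict: "time": time; "q": joint angles; "joint_velocities": joint speeds; "effort": joint torques, N m; "tcp_pos": TCP position; "orientation": TCP orientation; "ft_force": force on the tool from outside, world axes, zero at the start; "moment": the same for the moment, N m; "gripper_width": finger opening in m.
Only numpy, scipy, OpenCV 4.12 (cv2) and the standard library are available. Lean on these libraries where they do the work, as an engineer would, in place of code of your own. Each camera call takes 0.05 s, during which the arm holds its last target.

TASK

Two brass bar pulls on back-plates, one short and one long, stand on the bare pantry counter in front of the two wooden trays. Put each one away in the empty lane of the tray that keeps pulls of its own length: lengthwise in the lane, near its middle, standing flat on its back-plate on the lane's floor with the bar uppermost.

Things in the scene. Friction and masses are not known exactly. Their poses are not given: they have to be found in the camera images.
- short_pull_bar (a point): Short brass pull, loose on the bare counter nearest the robot: bar 104 mm long, 12 x 12 mm thick, on two 10 mm posts 78 mm apart, on a flat back-plate 110 x 28 x 4 mm; 42 mm high, 0.2 kg. This point: middle of the bar, 36 mm above the plate's underside; x across the bar, y along it, z up. Grip the bar's middle from above, across its 12 mm.
- long_pull_bar (a point): Long brass pull, loose on the bare counter nearest the robot: bar 164 mm long, 12 x 12 mm thick, on two 10 mm posts 138 mm apart, on a flat back-plate 170 x 28 x 4 mm; 42 mm high, 0.3 kg. This point: middle of the bar, 36 mm above the plate's underside; x across the bar, y along it, z up. Grip the bar's middle from above, across its 12 mm.
- short_tray_place (a point): Empty lane of the short-pull tray: centre of its floor, 5 mm above the counter; x across the lane, y along it, z up. Fixed light-wood tray 154 x 150 mm with two lanes, each 142 x 66 mm inside; walls 6 mm thick, tops 18 mm above the counter. The other lane, centred 72 mm towards +x, already holds a 110 mm pull, its top 47 mm above the counter.
- long_tray_place (a point): Empty lane of the long-pull tray: centre of its floor, 5 mm above the counter; x across the lane, y along it, z up. Fixed light-wood tray 214 x 150 mm with two lanes, each 202 x 66 mm inside; walls 6 mm thick, tops 18 mm above the counter. The other lane, centred 72 mm towards -x, already holds a 170 mm pull, its top 47 mm above the counter.
Mind the look-alikes: they are no part of the job. What is shaped like the part that bears long_pull_bar but black is not meant. What is shaped like the part that bears short_pull_bar but blue is not meant.

How it is judged:
At the end, for the whole second after the job is handed in: Each pull stands in the empty lane of the tray for its own length: middle within 28 mm of the lane's middle, back-plate on the lane floor (bar 36 mm above it, within 6 mm), upright within 7 degrees, lengthwise within 20 degrees, released and at rest (horizontal distance between short_pull_bar and short_tray_place below 0.028 m and z of short_pull_bar in the frame of short_tray_place between 0.03 and 0.042 m and angle between each of short_pull_bar, long_pull_bar's own z axis and vertical below 0.12 rad and angle between the y axis of short_pull_bar and the y axis of short_tray_place, either way round below 0.35 rad and horizontal distance between long_pull_bar and long_tray_place below 0.028 m and z of long_pull_bar in the frame of long_tray_place between 0.03 and 0.042 m and angle between the y axis of long_pull_bar and the y axis of long_tray_place, either way round below 0.35 rad); the robot touches nothing.
It also fails if it takes over 58 s, if anything falls off the work surface, if the arm or the gripper's body presses on something with over 40 N, if the wrist force passes 120 N, or if a joint passes its speed limit or range.

## Working session

There is one attempt and no reset: what is moved stays moved. The work goes in short steps, Python scripts to look and compute and a shell command to move; the robot and the scene stay as the last step left them, time stands still between calls to the robot, and variables do not carry over. Pictures are saved under pics/ and viewed, and the job is handed in when it is done.

```bash
mkdir -p pics; cat > h.py <<'E'
import numpy as np, cv2
from cell import r
from scipy.spatial.transform import Rotation as R
def save(n,fn):
    o=r.get_obs(); s=r.snapshot(n)
    cv2.imwrite('pics/'+fn,s['frame'][:,:,::-1]); np.savez('pics/'+fn[:-4]+'.npz',**{k:v for k,v in s.items()},pos=o['tcp_pos'],quat=o['orientation'])
    return s
def ray(s,uv,z):
    K=np.array(s['camera_matrix']);Rm=cv2.Rodrigues(np.array(s['rvec'],float))[0];t=np.array(s['tvec'],float).ravel()
    c=-Rm.T@t; d=Rm.T@np.linalg.solve(K,[uv[0],uv[1],1.]); return c+d*(z-c[2])/d[2]
def proj(s,P):
    return cv2.projectPoints(np.array(P,float).reshape(-1,3),np.array(s['rvec'],float),np.array(s['tvec'],float),np.array(s['camera_matrix']),None)[0].reshape(-1,2)
E
python3 - <<'E'
from h import *
for n in('scene','top','wrist'):
    s=save(n,n+'0.png'); print(n,{k:np.round(v,3).tolist() for k,v in s.items() if k!='frame'})
print(r.get_obs())
E
```

```text
scene {'camera_matrix': [[392.463, 0.0, 318.951], [0.0, 392.463, 202.321], [0.0, 0.0, 1.0]], 'rvec': [1.029, 2.678, -0.715], 'tvec': [0.423, -0.226, 1.098]}
top {'camera_matrix': [[475.048, 0.0, 319.417], [0.0, 475.048, 201.346], [0.0, 0.0, 1.0]], 'rvec': [2.169, -2.214, 0.08], 'tvec': [-0.05, 0.485, 1.277]}
wrist {'camera_matrix': [[309.707, 0.0, 318.216], [0.0, 309.707, 204.284], [0.0, 0.0, 1.0]], 'tool_from_camera': [[0.001, -0.953, -0.301, 0.077], [1.0, 0.001, -0.0, 0.0], [0.0, -0.301, 0.953, -0.142], [0.0, 0.0, 0.0, 1.0]]}
{'time': 0.15, 'q': array([ 1.12743344e+00,  3.00350292e-01,  1.52145004e+00, -2.12846830e-05,
        1.32069218e+00, -6.65879130e-02]), 'joint_velocities': array([-0.00126161, -0.0049189 , -0.00063507, -0.00018687,  0.00130267,
       -0.00062061]), 'effort': array([ 1.08763772e-03, -5.43666887e+01, -3.61885214e+01, -5.01547800e-05,
        3.19457533e-03,  6.32499177e-05]), 'tcp_pos': array([0.20228134, 0.51125634, 0.23084302]), 'orientation': array([ 1.87272544e-01,  9.82307890e-01, -4.37983901e-04, -1.03505345e-04]), 'ft_force': array([ 0.81563177, -0.14358712,  0.08074814]), 'moment': array([-0.00532814, -0.03244893, -0.00372912]), 'gripper_width': 0.08528568035274042}
```

View pics/top0.png

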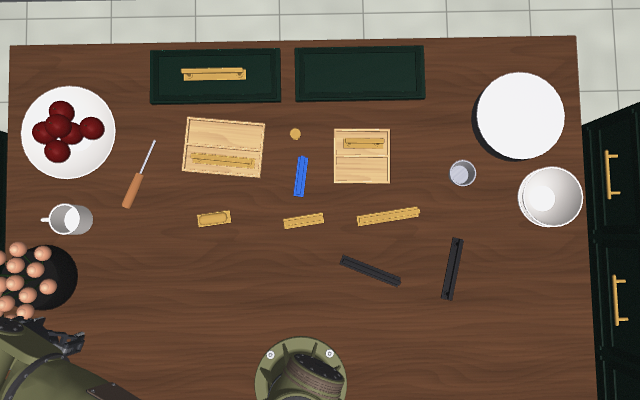

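View pics/scene0.png

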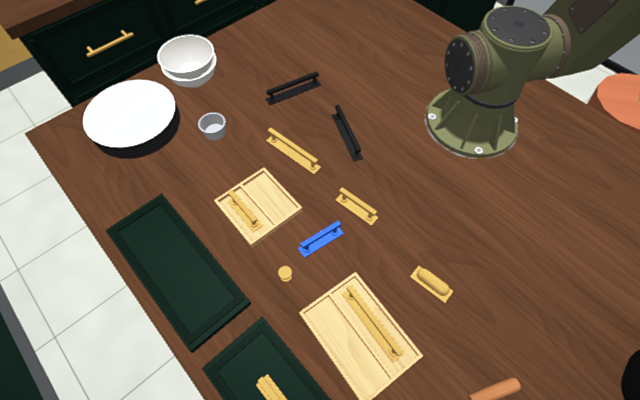

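View pics/wrist0.png

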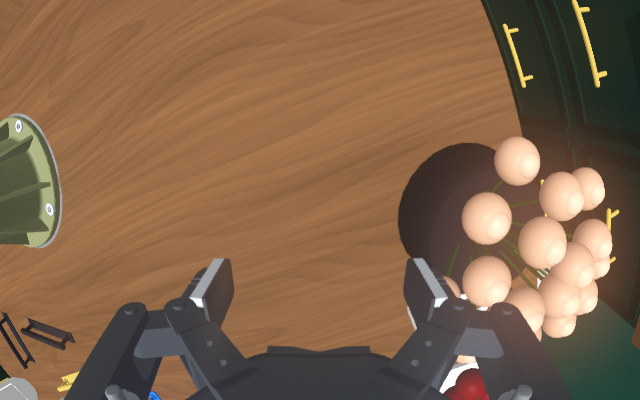

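Both top0 and scene0 show the same objects. Candidates in top0:
- Brass short pull at (303,221).
- Brass long pull at (388,216).
- Brass rounded cup-pull at (214,218), which is not a bar.
- Blue short pull at (301,176).
- Black long pulls at (370,270) and (452,268).
- Pulls already in the trays at (224,160) and (364,143), and a drawer handle at (213,74).

I choose (303,221) and (388,216), and will check both in close crops.

```bash
python3 - <<'E'
import cv2,numpy as np
a=cv2.imread('pics/top0.png')
c=cv2.resize(a[190:250,190:430],None,fx=3.3,fy=3.3,interpolation=cv2.INTER_CUBIC)
d=cv2.resize(a[110:190,175:400],(792,282),interpolation=cv2.INTER_CUBIC)
cv2.imwrite('pics/c1.png',np.vstack([c,d]))
b=cv2.imread('pics/scene0.png')
cv2.imwrite('pics/c2.png',cv2.resize(b[120:400,200:470],None,fx=2.1,fy=2.1,interpolation=cv2.INTER_CUBIC))
E
```

```text
(no output)
```

View pics/c1.png

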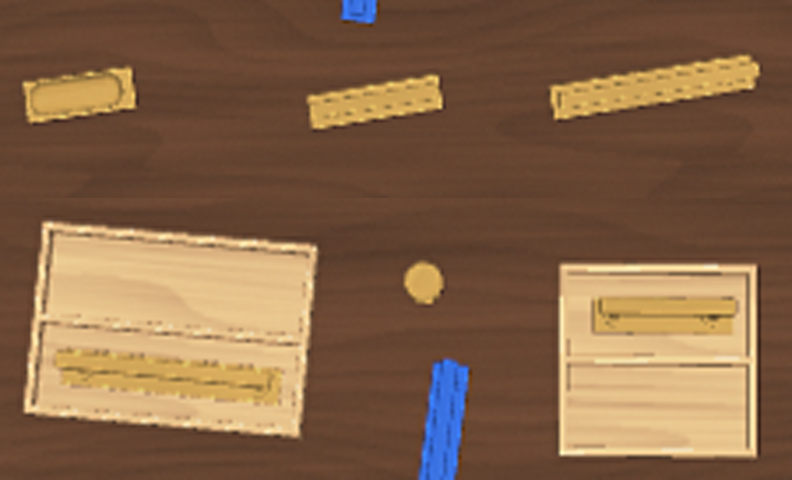

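View pics/c2.png

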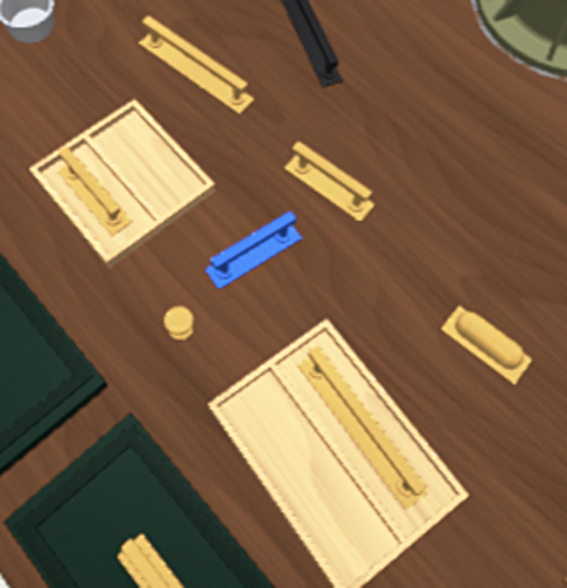

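```bash
cat > fit.py <<'E'
from h import *
from scipy.optimize import minimize
def load(fn):
    d=np.load('pics/'+fn+'.npz'); return {k:d[k] for k in d.files}
def box(lx,ly,z0,z1,cx=0,cy=0):
    return np.array([[cx+a*lx/2,cy+b*ly/2,z] for a in(-1,1) for b in(-1,1) for z in(z0,z1)])
def pull(L,z0=0):
    return [box(.028,L,z0,z0+.004),box(.012,L-.006,z0+.030,z0+.042)]+[box(.01,.01,z0,z0+.03,0,s*(L-32e-3)/2) for s in(-1,1)]
def mask(s,uv,fill=False,thr=None):
    f=s['frame'].astype(int)
    m=((f[:,:,0]>140)&(f[:,:,2]<f[:,:,0]-20)) .astype(np.uint8)
    m=cv2.morphologyEx(m,cv2.MORPH_CLOSE,np.ones((3,3)))
    n,l,st,ce=cv2.connectedComponentsWithStats(m)
    k=l[uv[1]-4:uv[1]+5,uv[0]-4:uv[0]+5].ravel(); k=np.bincount(k[k>0]).argmax(); m=(l==k).astype(np.uint8)
    if fill:
        c=cv2.findContours(m,0,2)[0]; h=cv2.convexHull(np.vstack(c)); m=cv2.fillPoly(np.zeros_like(m),[h],1)
    return m
def render(s,p,boxes,sc=4):
    im=np.zeros((400*sc,640*sc),np.uint8); c,sn=np.cos(p[2]),np.sin(p[2])
    for b in boxes:
        q=b.copy(); q[:,:2]=b[:,:2]@np.array([[c,sn],[-sn,c]])+p[:2]
        cv2.fillConvexPoly(im,cv2.convexHull(np.round((proj(s,q)+.5)*sc).astype(np.int32)),1)
    return im
def fit(views,boxes,p0,fill=False):
    ms=[(s,cv2.resize(mask(s,uv,fill),None,fx=4,fy=4,interpolation=0)) for s,uv in views]
    def cost(p,full=False):
        o=[]
        for s,m in ms:
            q=render(s,p,boxes); o.append(1-(m&q).sum()/(m|q).sum())
        return o if full else sum(o)
    best=None
    for w in(0,.06,-.06):
        P=np.array(p0)+[0,0,w]
        sim=np.vstack([P]+[P+d for d in([.008,0,0],[0,.008,0],[0,0,.08])])
        a=minimize(cost,P,method='Nelder-Mead',options=dict(initial_simplex=sim,xatol=1e-4,fatol=1e-5))
        if best is None or a.fun<best.fun: best=a
    return best.x,cost(best.x,True)
E
python3 - <<'E'
from fit import *
T,S=load('top0'),load('scene0')
def yaw(a,b,z):
    A,B=ray(T,a,z),ray(T,b,z); d=B-A; return [*((A+B)/2)[:2],np.arctan2(-d[0],d[1])]
for nm,vs,bx,p0,f in[('short',[(T,(303,221)),(S,(357,207))],pull(.11),yaw((324,217),(284,225),.03),0),
 ('long',[(T,(388,216)),(S,(293,150))],pull(.17),yaw((419,210),(358,222),.03),0),
 ('stray',[(T,(362,170)),(S,(275,193))],[box(.15,.154,0,.018)],yaw((390,156),(334,156),.018),1),
 ('ltray',[(T,(224,140)),(S,(350,350))],[box(.15,.214,0,.018)],yaw((264,149),(185,145),.018),1)]:
    for v in([vs[0]],[vs[1]],vs): print(nm,*[np.round(q,4) for q in fit(v,bx,p0,f)])
E
```

```text
short [ 0.4333 -0.014   0.1438] [0.0565]
short [ 0.4332 -0.0162  0.1456] [0.071]
short [ 0.4331 -0.015   0.1434] [0.0637 0.0812]
long [ 0.4413 -0.2457  0.1395] [0.0553]
long [ 0.4406 -0.2484  0.1363] [0.0509]
long [ 0.4408 -0.247   0.1415] [0.068  0.0611]
stray [ 0.6092 -0.1776 -0.0359] [0.0206]
stray [ 0.6069 -0.1828 -0.0398] [0.0263]
stray [ 0.6082 -0.1792 -0.0297] [0.0291 0.0609]
ltray [ 0.6402  0.2016 -0.1049] [0.0161]
ltray [ 0.6391  0.1989 -0.1057] [0.0245]
ltray [ 0.6397  0.2007 -0.1066] [0.0196 0.0278]
```

```bash
cat > to.py <<'E'
import sys
from h import *
# x y z(TCP) heading of tool y -> shift cm, rotvec in tool frame
x,y,z,h=map(float,sys.argv[1:5]); o=r.get_obs()
A=R.from_quat(o['orientation']); 
Y=np.array([np.cos(h),np.sin(h),0]);Z=np.array([0,0,-1.]);B=R.from_matrix(np.c_[np.cross(Y,Z),Y,Z])
print('shift cm',np.round(A.inv().apply(np.array([x,y,z])-o['tcp_pos'])*100,2),'turn',np.round((A.inv()*B).as_rotvec(),3),'t',o['time'],'pos',np.round(o['tcp_pos'],4),'w',round(o['gripper_width'],4),'F',np.round(o['ft_force'],1))
E
python3 to.py .4331 -.015 .13 .1434
```

```text
shift cm [-40.83 -40.43  10.12] turn [-1.000e-03  0.000e+00  1.051e+00] t 0.15 pos [0.2023 0.5113 0.2308] w 0.0853 F [ 0.8 -0.1  0.1]
```

```bash
python3 -m inch '-40.83 -40.43 10.12 0 0 1.051;-40.83 -40.43 10.12 0 0 1.051;-40.83 -40.43 10.12 0 0 1.051;-40.83 -40.43 10.12 0 0 1.051;-40.83 -40.43 10.12 0 0 1.051;-40.83 -40.43 10.12 0 0 1.051;-40.83 -40.43 10.12 0 0 1.051;-40.83 -40.43 10.12 0 0 1.051;-40.83 -40.43 10.12 0 0 1.051;-40.83 -40.43 10.12 0 0 1.051;-40.83 -40.43 10.12 0 0 1.051;-40.83 -40.43 10.12 0 0 1.051'; python3 to.py .4331 -.015 .13 .1434
```

```text
time: 1.35
tcp_pos: [0.4337, -0.0175, 0.1295]
orientation: [0.655, 0.755, -0.0, -0.0]
ft_force: [0.7, 0.5, -0.4]
gripper_width: 0.0855
shift cm [ 0.26 -0.03 -0.05] turn [-0.     0.    -0.002] t 1.35 pos [ 0.4337 -0.0175  0.1295] w 0.0855 F [ 0.7  0.5 -0.4]
```

```bash
python3 -m inch '0 0 0 0 0 0;0 0 0 0 0 0'; python3 - <<'E'
from h import *
save('wrist','wrist1.png')
E
python3 to.py .4331 -.015 .017 .1434
```

```text
time: 1.55
tcp_pos: [0.433, -0.0151, 0.1298]
orientation: [0.655, 0.755, -0.0, -0.0]
ft_force: [-0.7, -0.2, -0.0]
gripper_width: 0.0852
shift cm [-6.00e-02  1.00e-02  1.13e+01] turn [-0.001 -0.    -0.001] t 1.6 pos [ 0.433  -0.0144  0.13  ] w 0.0855 F [ 0.1 -0.6 -0.6]
```

View pics/wrist1.png

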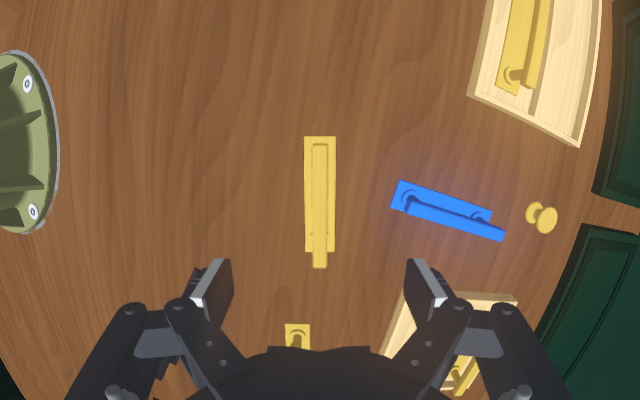

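wrist1 shows the short brass pull centred between the jaws: bar from (320,143) to (320,268). The blue pull's end is at (392,207), about 60 mm to one side, so I'll narrow the opening to 4 cm before going down.

```bash
cat >> h.py <<'E'
def wpix(d,uv,z):
    K=d['camera_matrix'];v=(np.array(uv)-K[:2,2])/K[0,0];t=np.linalg.norm(v)
    ra=np.array([*(v/t*np.sin(t) if t>0 else v),np.cos(t)]);M=d['tool_from_camera']
    A=R.from_quat(d['quat']);c=A.apply(M[:3,3])+d['pos'];w=A.apply(M[:3,:3]@ra);return c+w*(z-c[2])/w[2]
E
python3 - <<'E'
from h import *
d=np.load('pics/wrist1.npz')
for uv,z in[((320,143),.042),((320,268),.036),((304,137),.004),((335,137),.004),((305,251),.004),((335,251),.004)]:print(uv,np.round(wpix(d,uv,z),4))
E
python3 -m inch '0 0 6 0 0 0;0 0 6 0 0 0;0 0 6 0 0 0;0 0 8 0 0 0;0 0 11.3 0 0 0;0 0 11.3 0 0 0;0 0 11.3 0 0 0' 4.5; python3 to.py .4331 -.015 .017 .1434
```

```text
(320, 143) [0.4268 0.0369 0.042 ]
(320, 268) [ 0.4423 -0.0697  0.036 ]
(304, 137) [0.4132 0.0361 0.004 ]
(335, 137) [0.4397 0.0399 0.004 ]
(305, 251) [ 0.428 -0.071  0.004]
(335, 251) [ 0.4566 -0.0669  0.004 ]
time: 2.3
tcp_pos: [0.4339, -0.0146, 0.0186]
orientation: [0.655, 0.756, 0.0, 0.0]
ft_force: [0.7, 0.5, 0.7]
gripper_width: 0.0454
shift cm [-0.03 -0.08  0.16] turn [0.001 0.    0.   ] t 2.3 pos [ 0.4339 -0.0146  0.0186] w 0.0454 F [0.7 0.5 0.7]
```

```bash
python3 -m inch '0 0 0 0 0 0;0 0 0 0 0 0;0 0 0 0 0 0;0 0 0 0 0 0;0 0 0 0 0 0;0 0 0 0 0 0' 0 60; python3 -m inch '0 0 0 0 0 0;0 0 -1 0 0 0;0 0 -6 0 0 0;0 0 -11 0 0 0;0 0 -11 0 0 0;0 0 -11 0 0 0;0 0 -11 0 0 0' ; python3 - <<'E'
from h import *
save('wrist','wrist2.png')
E
python3 to.py .572 -.178 .10 -.036
```

```text
time: 2.9
tcp_pos: [0.4341, -0.0148, 0.0186]
orientation: [0.655, 0.756, 0.001, 0.001]
ft_force: [-3.9, 1.4, 12.8]
gripper_width: 0.0106
time: 3.6
tcp_pos: [0.4326, -0.0147, 0.1265]
orientation: [0.655, 0.756, -0.0, -0.001]
ft_force: [-0.5, 0.2, -1.7]
gripper_width: 0.0107
shift cm [-18.15  11.48   2.58] turn [-0.002 -0.     0.179] t 3.65 pos [ 0.4325 -0.0147  0.1261] w 0.0109 F [ 0.9  0.3 -2.4]
```

View pics/wrist2.png

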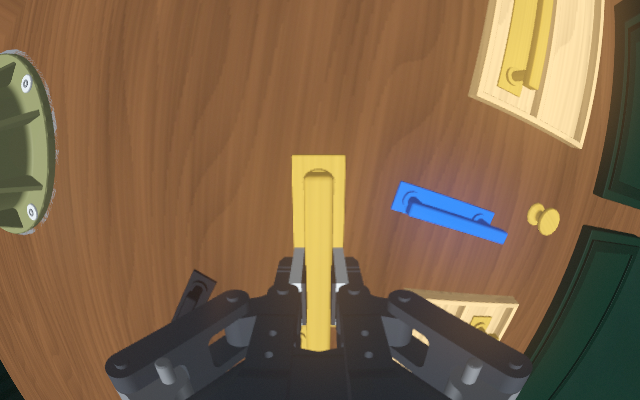

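wrist2: the pull is gripped level at its middle (visible bar end at (318,175)) and the blue pull hasn't moved. Next, over the short tray's near lane.

```bash
python3 -m inch '-18.15 11.48 0 0 0 .179;-18.15 11.48 0 0 0 .179;-18.15 11.48 0 0 0 .179;-18.15 11.48 0 0 0 .179;-18.15 11.48 0 0 0 .179;-18.15 11.48 0 0 0 .179;-18.15 11.48 0 0 0 .179;-18.15 11.48 0 0 0 .179'; python3 - <<'E'
from h import *
save('wrist','wrist3.png');save('top','top3.png')
E
python3 to.py .572 -.178 .0236 -.036
```

```text
time: 4.45
tcp_pos: [0.5721, -0.1773, 0.1264]
orientation: [0.72, 0.694, -0.0, -0.001]
ft_force: [-0.1, -0.4, -2.0]
gripper_width: 0.0109
shift cm [-0.07 -0.04 10.35] turn [-0.    -0.     0.001] t 4.55 pos [ 0.5724 -0.1773  0.1271] w 0.0109 F [ 1.  -1.1 -1.6]
```

View pics/wrist3.png

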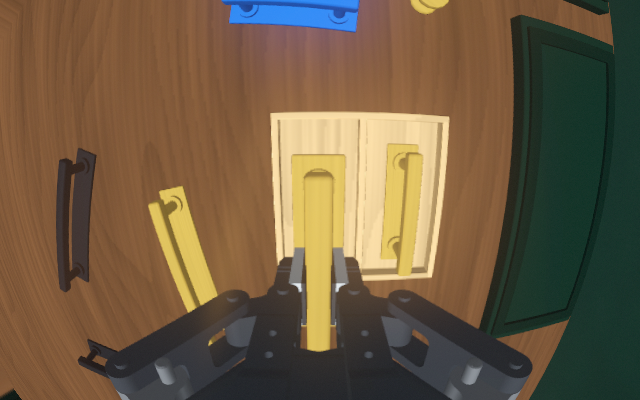

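wrist3: the pull hangs over the empty left lane. Tray corners are at (272,114), (448,118) and (434,277), with the divider near (361,117). I'll cross-check the tray pose from these.

```bash
python3 - <<'E'
from h import *
d=np.load('pics/wrist3.npz')
for uv in[(272,114),(448,118),(434,277),(361,117)]:print(uv,np.round(wpix(d,uv,.018),4))
E
```

```text
(272, 114) [ 0.5373 -0.1018  0.018 ]
(448, 118) [ 0.6844 -0.1063  0.018 ]
(434, 277) [ 0.6835 -0.2584  0.018 ]
(361, 117) [ 0.6088 -0.1068  0.018 ]
```

```bash
python3 -m inch '-.15 0.05 4 0 0 0;-.15 0.05 7 0 0 0;-.15 0.05 9 0 0 0;-.15 0.05 9.6 0 0 0;-.15 0.05 10 0 0 0;-.15 0.05 10.2 0 0 0;-.15 0.05 10.25 0 0 0;-.15 .05 10.25 0 0 0'; python3 to.py .573 -.179 .0236 -.03
```

```text
time: 5.35
tcp_pos: [0.5736, -0.1796, 0.0254]
orientation: [0.72, 0.694, 0.0, 0.001]
ft_force: [0.6, 0.4, -1.1]
gripper_width: 0.0108
shift cm [ 0.06 -0.06  0.18] turn [ 0.001  0.    -0.006] t 5.35 pos [ 0.5736 -0.1796  0.0254] w 0.0108 F [ 0.6  0.4 -1.1]
```

```bash
python3 -m inch '0 0 .08 0 0 0;0 0 .16 0 0 0;0 0 .16 0 0 0'; python3 to.py .573 -.179 .0236 -.03; python3 -m inch '0 0 0 0 0 0;0 0 0 0 0 0;0 0 0 0 0 0;0 0 0 0 0 0;0 0 0 0 0 0' 4.0; python3 -m inch '0 0 -1 0 0 0;0 0 -4 0 0 0;0 0 -9 0 0 0;0 0 -13 0 0 0;0 0 -13 0 0 0;0 0 -13 0 0 0' ; python3 - <<'E'
from h import *
save('wrist','wrist4.png')
E
python3 to.py .441 -.247 .15 .1400
```

```text
time: 5.65
tcp_pos: [0.5734, -0.1796, 0.0237]
orientation: [0.72, 0.694, 0.0, 0.0]
ft_force: [-2.7, 2.1, 4.5]
gripper_width: 0.0104
shift cm [ 0.06 -0.05  0.01] turn [ 0.001  0.    -0.006] t 5.65 pos [ 0.5734 -0.1796  0.0237] w 0.0104 F [-2.7  2.1  4.5]
time: 6.15
tcp_pos: [0.5732, -0.1796, 0.0229]
orientation: [0.72, 0.694, 0.0, -0.0]
ft_force: [0.5, -0.4, -0.4]
gripper_width: 0.0401
time: 6.75
tcp_pos: [0.5734, -0.1796, 0.1541]
orientation: [0.72, 0.694, 0.0, 0.001]
ft_force: [0.4, 0.8, -1.3]
gripper_width: 0.0399
shift cm [ -7.22 -12.94   0.28] turn [-0.    -0.    -0.176] t 6.8 pos [ 0.5729 -0.1795  0.1527] w 0.0401 F [ 0.2 -0.3 -0.2]
```

View pics/wrist4.png

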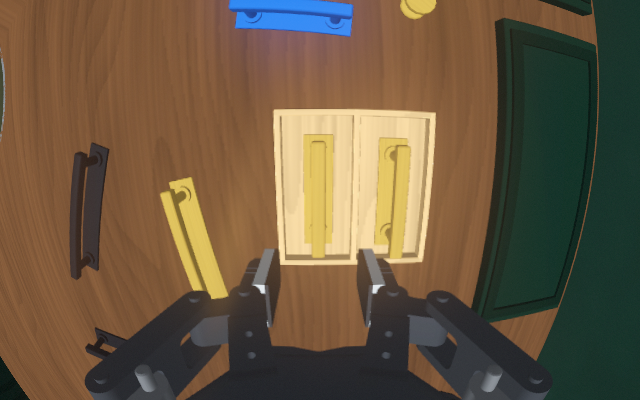

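wrist4: the short pull stands flat and centred in its lane, plate from (305,135) to (331,245). Now the long pull.

```bash
python3 -m inch '-7.22 -12.94 .5 0 0 -.176;-7.22 -12.94 .5 0 0 -.176;-7.22 -12.94 .5 0 0 -.176;-7.22 -12.94 .5 0 0 -.176;-7.22 -12.94 .5 0 0 -.176;-7.22 -12.94 .5 0 0 -.176;-7.22 -12.94 .5 0 0 -.176' 4.5; python3 - <<'E'
from h import *
save('wrist','wrist5.png')
E
python3 to.py .441 -.247 .0175 .1400
```

```text
time: 7.5
tcp_pos: [0.442, -0.2465, 0.1475]
orientation: [0.655, 0.755, -0.0, -0.0]
ft_force: [-0.1, 0.3, 0.3]
gripper_width: 0.045
shift cm [-0.04 -0.09 13.01] turn [-0.    -0.     0.001] t 7.55 pos [ 0.4419 -0.2465  0.1476] w 0.045 F [ 1.1  0.3 -0.1]
```

View pics/wrist5.png

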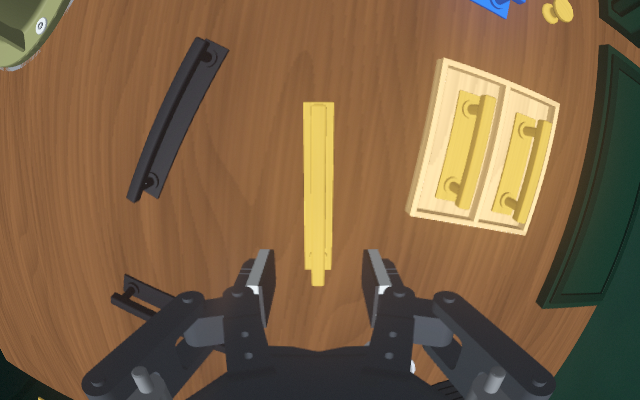

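wrist5: the long brass pull is between the jaws, its bar from (319,107) to (318,285). The black pulls are well clear. Checking its middle, then down.

```bash
python3 - <<'E'
from h import *
d=np.load('pics/wrist5.npz')
for uv,z in[((304,102),.004),((334,102),.004),((305,269),.004),((331,269),.004)]:print(uv,np.round(wpix(d,uv,z),4))
E
python3 -m inch '0 -.05 5 0 0 0;0 -.05 8 0 0 0;0 -.05 11 0 0 0;0 -.05 13 0 0 0;0 -.05 13 0 0 0;0 -.05 13 0 0 0'; python3 to.py .441 -.247 .0175 .1400
```

```text
(304, 102) [ 0.4172 -0.1648  0.004 ]
(334, 102) [ 0.4442 -0.161   0.004 ]
(305, 269) [ 0.4401 -0.3322  0.004 ]
(331, 269) [ 0.4672 -0.3283  0.004 ]
time: 8.15
tcp_pos: [0.4413, -0.2469, 0.0183]
orientation: [0.656, 0.755, -0.0, -0.0]
ft_force: [0.2, -0.3, 0.3]
gripper_width: 0.0451
shift cm [-0.   -0.03  0.08] turn [-0.    -0.     0.001] t 8.15 pos [ 0.4413 -0.2469  0.0183] w 0.0451 F [ 0.2 -0.3  0.3]
```

```bash
python3 -m inch '0 0 0 0 0 0;0 0 0 0 0 0;0 0 0 0 0 0;0 0 0 0 0 0;0 0 0 0 0 0;0 0 0 0 0 0' 0 80; python3 -m inch '0 0 0 0 0 0;0 0 -1 0 0 0;0 0 -5 0 0 0;0 0 -9 0 0 0;0 0 -12.5 0 0 0;0 0 -12.5 0 0 0;0 0 -12.5 0 0 0' ; python3 to.py .6755 .197 .14 -.106
```

```text
time: 8.75
tcp_pos: [0.4416, -0.2474, 0.0192]
orientation: [0.656, 0.755, 0.0, 0.001]
ft_force: [1.7, 2.2, 7.1]
gripper_width: 0.0103
time: 9.45
tcp_pos: [0.4406, -0.2471, 0.1435]
orientation: [0.656, 0.755, 0.0, 0.0]
ft_force: [0.4, -0.0, -4.5]
gripper_width: 0.01
shift cm [40.7  29.45  0.34] turn [0.001 0.001 0.246] t 9.45 pos [ 0.4406 -0.2471  0.1435] w 0.01 F [ 0.4 -0.  -4.5]
```

```bash
python3 -m inch '2 1.5 0 0 0 0;5 3.7 0 0 0 .05;8 5.8 0 0 0 .08;12 8.7 0 0 0 .1;16 11.6 0 0 0 .12;20 14.5 0 0 0 .15;24 17.4 0 0 0 .17;28 20.3 0 0 0 .2;32 23.2 0 0 0 .22;36 26 0 0 0 .24;39 28.2 0 0 0 .246;40.7 29.45 0 0 0 .246'; python3 -m inch '0 0 0 0 0 0;0 0 0 0 0 0';  python3 - <<'E'
from h import *
save('wrist','wrist6.png');save('scene','scene6.png')
E
python3 to.py .6755 .197 .0235 -.106
```

```text
time: 10.65
tcp_pos: [0.6753, 0.1998, 0.1401]
orientation: [0.743, 0.669, -0.002, -0.001]
ft_force: [0.6, -1.2, -3.9]
gripper_width: 0.0102
time: 10.85
tcp_pos: [0.6748, 0.1969, 0.1406]
orientation: [0.743, 0.669, -0.002, -0.001]
ft_force: [0.4, -0.8, -4.3]
gripper_width: 0.0103
shift cm [ 0.11  0.05 11.84] turn [-0.002  0.001 -0.001] t 10.95 pos [0.6751 0.196  0.1419] w 0.01 F [-0.3 -0.3 -3.2]
```

View pics/wrist6.png

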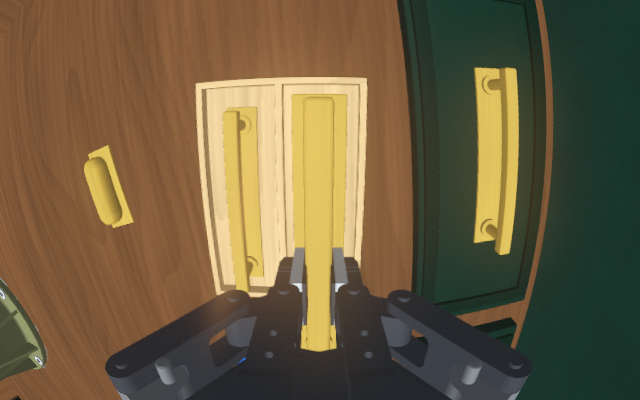

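View pics/scene6.png

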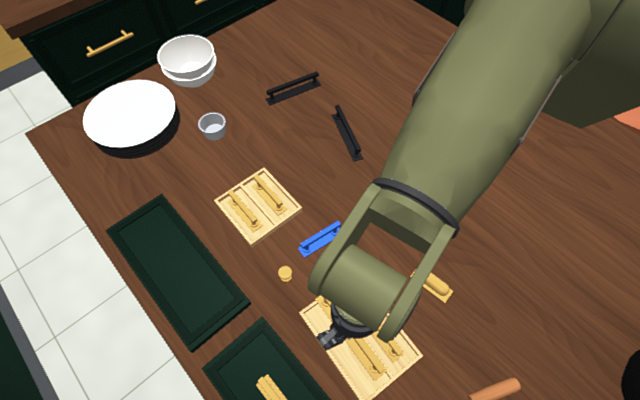

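wrist6: the long pull is level over the right (empty) lane. Tray corners are at (197,84) and (367,79), divider near (280,82). scene6 shows nothing else disturbed. Checking the tray pose from these pixels.

```bash
python3 - <<'E'
from h import *
d=np.load('pics/wrist6.npz')
a,b,c=[wpix(d,uv,.018) for uv in[(197,84),(367,79),(280,82)]];print(a,b,c)
u=(b-a)[:2];yw=np.arctan2(u[1],u[0]);print(np.linalg.norm(u),yw)
m=(a+b)[:2]/2; ctr=m-.107*np.array([-np.sin(yw),np.cos(yw)])+.036*np.array([np.cos(yw),np.sin(yw)]);print(ctr)
E
```

```text
[0.57897457 0.31200582 0.018     ] [0.72610854 0.2961966  0.018     ] [0.65294654 0.30096405 0.018     ]
0.14798086229062118 -0.10703708628523273
[0.67690442 0.19386759]
```

```bash
python3 -m inch '.1 .1 4 0 0 0;.1 .1 7 0 0 0;.1 .1 9 0 0 0;.1 .1 10 0 0 0;.1 .1 10.8 0 0 0;.1 .1 11.3 0 0 0;.1 .1 11.5 0 0 0;.1 .1 11.5 0 0 0'; python3 to.py .676 .196 .0236 -.106
```

```text
time: 11.75
tcp_pos: [0.6769, 0.1979, 0.0285]
orientation: [0.744, 0.669, 0.0, 0.0]
ft_force: [-0.7, 0.2, -3.0]
gripper_width: 0.0104
shift cm [-0.2  -0.07  0.49] turn [ 0.001 -0.    -0.   ] t 11.75 pos [0.6769 0.1979 0.0285] w 0.0104 F [-0.7  0.2 -3. ]
```

```bash
python3 -m inch '0 0 .15 0 0 0;0 0 .3 0 0 0;0 0 .38 0 0 0;0 0 .44 0 0 0;0 0 .44 0 0 0'; python3 to.py .676 .196 .0236 -.106
```

```text
time: 12.25
tcp_pos: [0.677, 0.1979, 0.0242]
orientation: [0.744, 0.669, 0.0, 0.0]
ft_force: [-1.0, -0.9, 2.8]
gripper_width: 0.0101
shift cm [-0.2  -0.08  0.06] turn [ 0.001 -0.     0.   ] t 12.25 pos [0.677  0.1979 0.0242] w 0.0101 F [-1.  -0.9  2.8]
```

Contact felt (Fz went from -3.0 to +2.8 N); releasing and backing off.

```bash
python3 -m inch '0 0 0 0 0 0;0 0 0 0 0 0;0 0 0 0 0 0;0 0 0 0 0 0;0 0 0 0 0 0' 4.0; python3 -m inch '0 0 -1 0 0 0;0 0 -4 0 0 0;0 0 -9 0 0 0;0 0 -14 0 0 0;0 0 -14 0 0 0;0 0 -14 0 0 0' ; python3 - <<'E'
from h import *
save('wrist','wrist7.png')
E
python3 to.py .35 .25 .2 -.106
```

```text
time: 12.75
tcp_pos: [0.6767, 0.1979, 0.0236]
orientation: [0.744, 0.669, 0.0, -0.0]
ft_force: [-0.3, 0.0, -0.4]
gripper_width: 0.0399
time: 13.35
tcp_pos: [0.6771, 0.198, 0.1656]
orientation: [0.744, 0.669, 0.001, 0.001]
ft_force: [0.2, 0.5, -0.6]
gripper_width: 0.0402
shift cm [  1.73 -33.02  -3.63] turn [-0. -0. -0.] t 13.4 pos [0.6765 0.1978 0.1636] w 0.0398 F [-0.5 -0.6 -0.7]
```

View pics/wrist7.png

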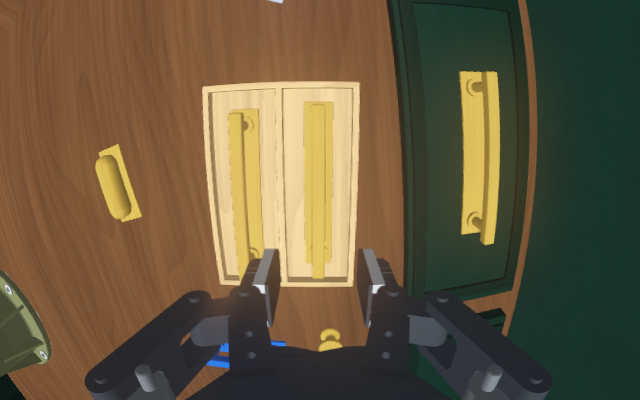

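wrist7: the long pull stands flat in its lane, plate from (303,103) to (331,263). I'll move the arm aside for a clear top view as the last check.

```bash
python3 -m inch '20 -20 -5 0 0 0;20 -20 -5 0 0 0;20 -20 -5 0 0 0;20 -20 -5 0 0 0;20 -20 -5 0 0 0;20 -20 -5 0 0 0;20 -34 -5 0 0 0;20 -34 -5 0 0 0;20 -34 -5 0 0 0;20 -34 -5 0 0 0;20 -34 -5 0 0 0;20 -34 -5 0 0 0'; python3 - <<'E'
from h import *
save('top','top8.png');save('scene','scene8.png')
print(r.get_obs()['tcp_pos'],r.get_obs()['q'])
E
```

```text
time: 14.6
tcp_pos: [0.3604, 0.4324, 0.2129]
orientation: [0.744, 0.668, -0.001, 0.0]
ft_force: [0.5, -0.6, 0.8]
gripper_width: 0.04
[0.36065567 0.43235172 0.21291027] [ 8.10550294e-01  3.44432554e-01  1.50588405e+00 -9.18239368e-05
  1.29227866e+00  9.17826907e-01]
```

View pics/top8.png

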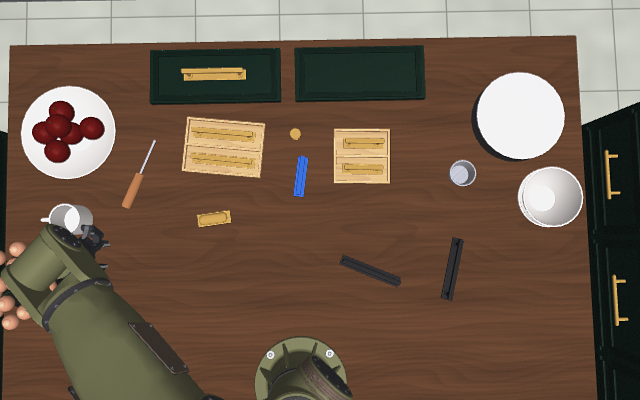

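View pics/scene8.png

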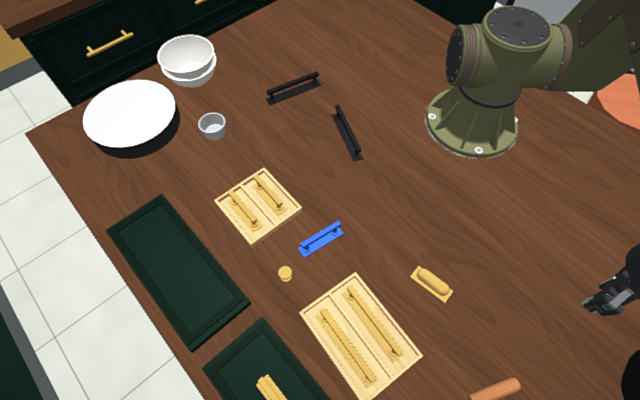

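top8 and scene8 show both pulls standing in their lanes: the short one at (363,169), the long one at (222,134). Everything else looks where it was. The arm is parked near the mug and the plant, so I'll move it over bare counter before handing in.

```bash
python3 to.py .38 .05 .26 -.106
```

```text
shift cm [-37.81   6.01  -4.68] turn [-0.001  0.001 -0.001] t 14.7 pos [0.3607 0.4324 0.2129] w 0.0405 F [-0.7  0.7  0.2]
```

```bash
python3 -m inch '-37.8 6 -4.7 0 0 0;-37.8 6 -4.7 0 0 0;-37.8 6 -4.7 0 0 0;-37.8 6 -4.7 0 0 0;-37.8 6 -4.7 0 0 0;-37.8 6 -4.7 0 0 0;-37.8 6 -4.7 0 0 0;-37.8 6 -4.7 0 0 0;-37.8 6 -4.7 0 0 0;-37.8 6 -4.7 0 0 0;-37.8 6 -4.7 0 0 0;-37.8 6 -4.7 0 0 0'; python3 - <<'E'
from h import *
s=save('top','top9.png')
a=cv2.imread('pics/top9.png'); b=cv2.imread('pics/top0.png')
cv2.imwrite('pics/c9.png',np.vstack([a[0:260],b[0:260]]))
print('n',np.round(ray(s,(363,168),.041),3))
E
```

```text
time: 15.9
tcp_pos: [0.3795, 0.0512, 0.2604]
orientation: [0.743, 0.669, -0.0, -0.0]
ft_force: [0.4, 0.5, 0.7]
gripper_width: 0.0396
n [ 0.57  -0.179  0.041]
```

View pics/c9.png

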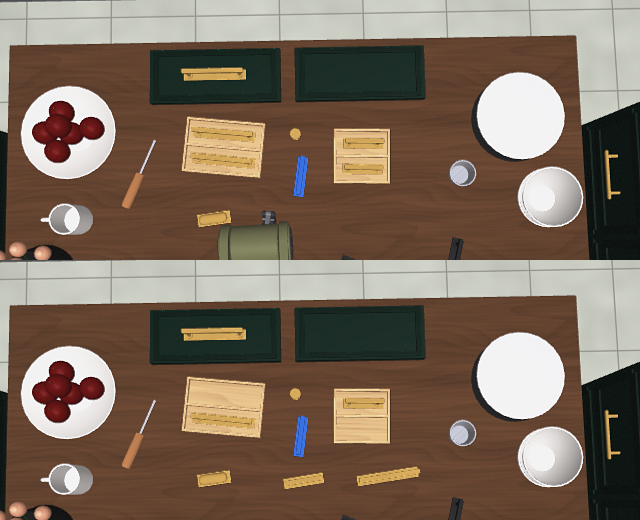

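The after (top) and before (bottom) views match, apart from the two pulls now in their lanes at (363,168) and (222,134). The arm is clear of everything, so I'm handing in.

```bash
python3 -m inch '0 0 0 0 0 0;0 0 0 0 0 0;0 0 0 0 0 0'; python3 -c "
from cell import r
print(r.get_obs()['time'], r.hand_in())"
```

```text
time: 16.25
tcp_pos: [0.3794, 0.0507, 0.2606]
orientation: [0.743, 0.669, -0.0, -0.0]
ft_force: [0.6, -0.9, -0.2]
gripper_width: 0.0402
the job is handed in; nothing more can be done
16.25 None
```

Both brass pulls are in the empty lanes of their own trays, and I handed the job in at 16.25 s; hand-in gives no verdict. I gripped each pull at mid-bar, set it down until I felt light contact, and let go.

- **Position:** The tool at release was about 2 mm from my estimate of each lane's middle. The two tray estimates, overhead fit and wrist camera, agreed within about 4 mm.
- **Stance:** In the last wrist, top and scene pictures both pulls look flat, upright and lengthwise. I judged this by eye and did not fit the final angles or heights.
- **Everything else:** The before and after top views show nothing else moved, and the arm was parked clear. The highest wrist force I read was about 13 N, while closing on the short pull. No check failed.

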